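# Push the stuck ingot out of the tube mould

### The job

A cast silver ingot has stuck in the tube mould on the goldsmith's bench. Swing the mould's end gate fully open by its upright knob, then take the push rod, run it in at the flared mouth and push the ingot right through so that it drops out of the gated end into the purple tub. Draw the rod out again and lay it flat on the bench, without shifting the tub or the glue bottle and brass pot nearby.

Things in the scene. Friction and masses are not known exactly. Their poses are not given: they have to be found in the camera images.
- mould: tube ingot mould: a dark steel tube 100 mm long, 42 mm outside, with a smooth 28 mm bore, level on a green cast stand with a dark wooden foot (86 x 100 mm), fixed to the bench. Origin on the bench under the middle of the tube; x runs along the bore from the flared mouth to the gated end, z up. The bore's axis is 85 mm above the bench. A purple tub stands under the gated end
- mould_mouth (a point): centre of the flared mouth, where the rod goes in, on the bore's axis (85 mm above the bench); the flare is 48 mm wide inside and narrows to the 28 mm bore within 18 mm
- mould_exit (a point): centre of the bore at the gated end, 100 mm from the mouth; the ingot leaves here
- gate (a joint): angle of the end gate, a steel plate 5 mm thick, 54 mm wide and 44 mm high, hinged on an upright pin beside the gated end, on the +y side of the mould: 0 shut square across the bore with the knob on the -y side, grows as it swings outward (counter-clockwise seen from above), stop at 1.85; light friction (about 1 N at the knob) holds it where it is left. It may start a little ajar
- gate_hinge (a point): point on the axis of the gate's upright hinge pin, at the height of the knob's grip, 135 mm above the bench
- gate_knob (a point): grip point of the gate's knob: an upright round wooden post 14 mm thick and 42 mm tall on the gate's upper free corner, 54 mm from the hinge axis; this point is 135 mm above the bench, 24 mm above the brass collar at the knob's foot and 16 mm below its top
- ingot_center (a point): centre of the ingot, a bright silver cylinder 25 mm thick and 60 mm long that lies wholly inside the bore, its front end 0 to 12 mm short of the gated end. It sits tight: it takes a steady push of about 4 to 8 N to move it, less near the end; it drops out once its rear end reaches the gated end
- rod_grip (a point): middle of the push rod's handle, a wooden bar 18 x 18 mm square and 70 mm long, half-way up it (9 mm above the bench as it lies); x points along the rod to its tip. The rod is 180 mm long, 0.15 kg: handle, then a 12 mm steel shaft 95 mm long, then a brass head 18 mm thick and 15 mm long
- rod_tip (a point): centre of the end face of the rod's brass head, on the rod's axis, 145 mm ahead of rod_grip
- tub: open purple plastic tub, 104 mm across the rim, 83 mm across the floor, 55 mm high, loose; origin at the centre of its underside. It already stands where the ingot will drop
- can_center (a point): centre of a loose brass tube pot, 36 mm across, 64 mm high, a bystander
- glue_center (a point): middle of a loose white glue bottle with a cone cap, 38 mm across, 107 mm high, a bystander (point 50 mm above the bench)
There are look-alikes about, which are no part of the job. There is more than one size of the tub; the job needs the larger.

How it is judged (in metres and radians):
On the way, in this order (a step that is already met when the one before it is completed fails the run):
1. the gate is swung open (over 1.4 rad) while the ingot is still in the mould (value of joint gate above 1.4 rad and x of ingot_center in the frame of mould below 0.03 m and distance between ingot_center and mould_exit below 0.06 m), for 0.2 s.
2. the ingot has left the gated end while the rod's head is in the bore (x of ingot_center in the frame of mould above 0.06 m and x of rod_tip in the frame of mould between -0.03 and 0.08 m and y of rod_tip in the frame of mould between -0.012 and 0.012 m and z of rod_tip in the frame of mould between 0.073 and 0.097 m), for 0.1 s.
At the end, for the whole second after the job is handed in: the ingot rests inside the upright purple tub (its centre within 42 mm of the tub's axis and less than 45 mm above its underside), the gate still stands open (over 1.3 rad), and the rod, out of the mould, lies flat on the bench (handle and tip both under 20 mm high), all at rest and released (horizontal distance between ingot_center and tub below 0.042 m and z of ingot_center in the frame of tub below 0.045 m and angle between tub's own z axis and vertical below 0.15 rad and value of joint gate above 1.3 rad and height (world z) of rod_grip between 0 and 0.02 m and height (world z) of rod_tip between 0 and 0.02 m and linear speed of each of ingot, push_rod below 0.03 m/s); the robot touches nothing.
It fails at once if the tub is shifted by more than 40 mm (distance of tub from where it was at the start of the episode above 0.04 m).
It fails at once if the brass pot is shifted by more than 30 mm (distance of can_center from where it was at the start of the episode above 0.03 m).
It fails at once if the glue bottle is shifted by more than 30 mm (distance of glue_center from where it was at the start of the episode above 0.03 m).
It also fails if it takes over 61 s, if anything falls off the work surface, if the arm or the gripper's body presses on something with over 40 N, if the wrist force passes 120 N, or if a joint passes its speed limit or range.

### The arm

A 7-joint arm with a two-finger parallel gripper is mounted at the origin on a cart in front of the work surface, level with it; the furniture and walls round the work are solid. World frame = base frame: x ahead of the robot, y to its left, z up, the work surface at z = 0. Lengths are in mm, angles in rad, forces in N, time in s.
With the tool pointing down it reaches from about 400 to 875 mm from the base axis. Payload 4.4 kg.
Tool frame: the origin (TCP) lies midway between the tips of the shut fingers; the grasp point (between the pads) lies 19 mm behind it; z points along the fingers, y is the line along which they close (so a half turn about z gives the same grasp; the last joint's range is limited). The gripper opens to 85 mm and grips with 20 to 120 N. Pads are 22 mm wide; open, the fingers measure 114 mm over their backs; the gripper's body (76 mm by 85 mm) begins 54 mm behind the grasp point. The pads swing forward as they close: fully open they stand 13 mm farther back than shut.
Start: joints at [1.055, 0.628, 0.038, 1.517, -0.027, 0.996, -0.02], TCP at [282.639, -585.349, 231.313] pointing down, gripper open.
Joint ranges: [-3.06, 3.06], [-0.37, 2.12], [-1.25, 1.32], [0.18, 2.47], [-1.1, 4.24], [0.23, 1.98], [-2.94, 2.94]. Speed limits (rad/s): [2.57, 2.57, 3.14, 3.14, 3.14, 3.14, 3.14].

### API

Orientations are given as [roll, pitch, yaw] about the fixed x, y, z axes, in that order (R = Rz(yaw) Ry(pitch) Rx(roll)).
In Python, from cell import ctrl gives the robot as it stands.
- The arm moves only by the shell command python3 -m handwheel 'ROWS'. ROWS is JSON, a list of rows, each a list of 3 entries, a list of its own where there are three numbers: the turn, a rotation vector about the tool's x, y, z in degrees, then the shift along the tool's x, y, z in m, then the closure, from 0 (fully open) to 1 (shut). A call has 1 to 5 rows; each row shifts and turns the commanded pose from where the row before left it, along the tool's axes as they then stand; what a row does not reach is not made up. A row lasts 1/12 s, in which the tool goes at most 41.7 mm and 7.16 degrees, less where a joint would pass 70% of its speed; a pose out of reach is approached as far as the arm can. A call is refused whole if a number of a shift passes 0.0417 or a number of a turn 7.16, either way. A call with a gripper value outside its range is refused whole. The fingers move at their own pace and stop on an object; the grip force is fixed at half the most. Time passes only in rows, so rows that do not move let the fingers close. It gives the time, the measured TCP pose, the force, the opening and the grip force at its end, in the units of the state.
- ctrl.read_state(): the state, without advancing time (a new reading comes with each control period).
- ctrl.get_image(name): name is "scene" or "top" or "wrist"; returns a dict with "pixels" (480x640x3 uint8, red, green, blue), "fx", "fy", "cx", "cy" (pixels), "pose" (4x4, takes a point from camera to world coordinates); the wrist camera has in their place "T_tool_cam" (4x4, takes a point from camera to tool coordinates, whose origin is the TCP and whose axes are the flange's). Camera axes: x right, y up, looking along -z (the intrinsics and any distortion apply to the point x, -y, -z); pixel columns grow to the right and rows downward; lengths in mm; the calibration is good to about 2 mm. The wrist camera is an equidistant fisheye: a pixel r from the principal point sees the ray r / f radians off the axis. A picture is of the moment at which its call begins: read the wrist's pose just before it. There is no depth.
- ctrl.finish_job(): hands the job in; it is judged then, once.
The state is a dict: "clock": time; "qpos": joint angles; "qd": joint speeds; "tau": joint torques, N m; "eef_pos": TCP position; "tool_rot": TCP orientation; "force": force on the tool from outside, world axes, zero at the start; "torque": the same for the moment, N m; "width": finger opening in mm; "gripper_force": force on a finger pad.
Only numpy, scipy, OpenCV 4.12 (cv2) and the standard library are available. Lean on these libraries where they do the work, as an engineer would, in place of code of your own. Each camera call takes 0.05 s, during which the arm holds its last target. There are 200 camera calls.

## Working session

There is one attempt and no reset: what is moved stays moved. The work goes in short steps, Python scripts to look and compute and a shell command to move; the robot and the scene stay as the last step left them, time stands still between calls to the robot, and variables do not carry over. Pictures are saved under pics/ and viewed, at most 12 in all, crops included, and the job is handed in when it is done.

```bash
ls; mkdir -p pics; cat > h.py <<'E'
import numpy as np, cv2
from cell import ctrl
def save(n,f):
    im=ctrl.get_image(n); cv2.imwrite('pics/'+f,im['pixels'][:,:,::-1]); return im
E
python3 - <<'E'
from h import *
import pickle
s=ctrl.read_state(); print({k:np.round(v,3) for k,v in s.items()})
d={}
for n in('scene','top'):
    im=save(n,n+'0.png'); d[n]=im; print(n,{k:(np.round(v,3).tolist() if k!='pixels' else 0) for k,v in im.items()})
pickle.dump(d,open('cams.pkl','wb'))
E
```

```text
pics
{'clock': np.float64(0.0), 'qpos': array([ 1.055,  0.629,  0.038,  1.518, -0.027,  0.996, -0.02 ]), 'qd': array([-0.001,  0.   , -0.   ,  0.   ,  0.001,  0.001,  0.001]), 'tau': array([-0.0000e+00, -5.6341e+01,  1.2260e+00, -1.9345e+01,  1.1000e-02,
        1.0000e-02, -0.0000e+00]), 'eef_pos': array([ 282.4 , -584.77,  230.4 ]), 'tool_rot': array([-3.14, -0.  ,  0.45]), 'force': array([ 1.262, -0.343,  0.286]), 'torque': array([-0.033,  0.044,  0.013]), 'gripper_force': np.float64(0.0), 'width': np.float64(85.398)}
scene {'pixels': 0, 'fx': 590.376, 'fy': 590.376, 'cx': 315.1, 'cy': 233.817, 'pose': [[-0.811, 0.401, -0.426, -0.634], [-0.585, -0.58, 0.568, 549.936], [-0.019, 0.709, 0.705, 961.816], [0.0, 0.0, 0.0, 1.0]]}
top {'pixels': 0, 'fx': 625.05, 'fy': 625.05, 'cx': 328.668, 'cy': 245.072, 'pose': [[-0.009, 0.996, -0.091, 434.865], [-1.0, -0.008, 0.013, -132.017], [0.013, 0.091, 0.996, 1232.704], [0.0, 0.0, 0.0, 1.0]]}
```

View pics/scene0.png

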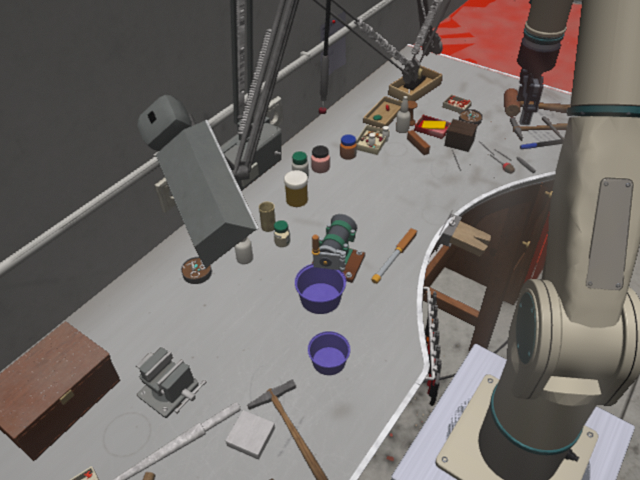

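View pics/top0.png

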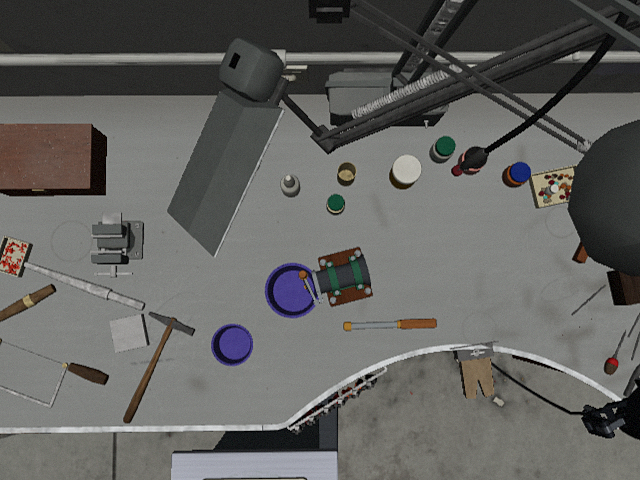

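The top view shows the mould at about (342,277), with its gated end left over the larger tub (292,290). The smaller tub at (232,345) is the decoy. The rod lies at (345–437,325), the pot is at (346,174) and the glue at (290,184). I'll confirm in an enlarged crop.

```bash
python3 - <<'E'
import cv2,numpy as np
t=cv2.imread('pics/top0.png')[235:345,255:455]; s=cv2.imread('pics/scene0.png')[190:310,270:430]
a=cv2.resize(t,None,fx=4,fy=4,interpolation=3)[:, :800]
cv2.imwrite('pics/c1.png',a)
b=cv2.resize(s,None,fx=5,fy=5,interpolation=3); cv2.imwrite('pics/c2.png',b)
E
```

```text
(no output)
```

View pics/c1.png

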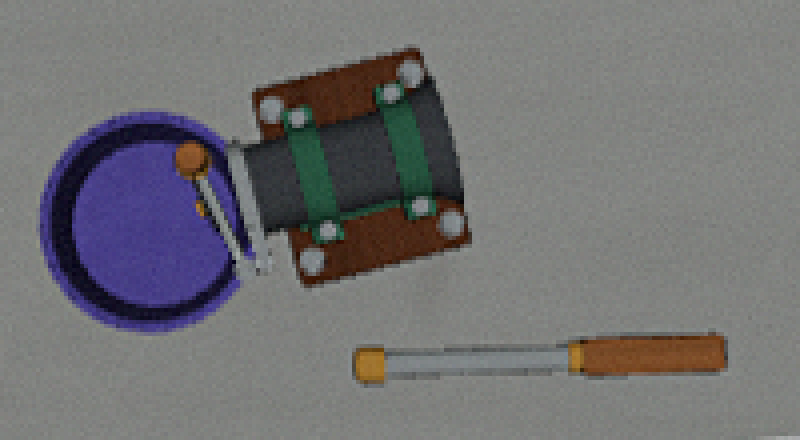

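View pics/c2.png

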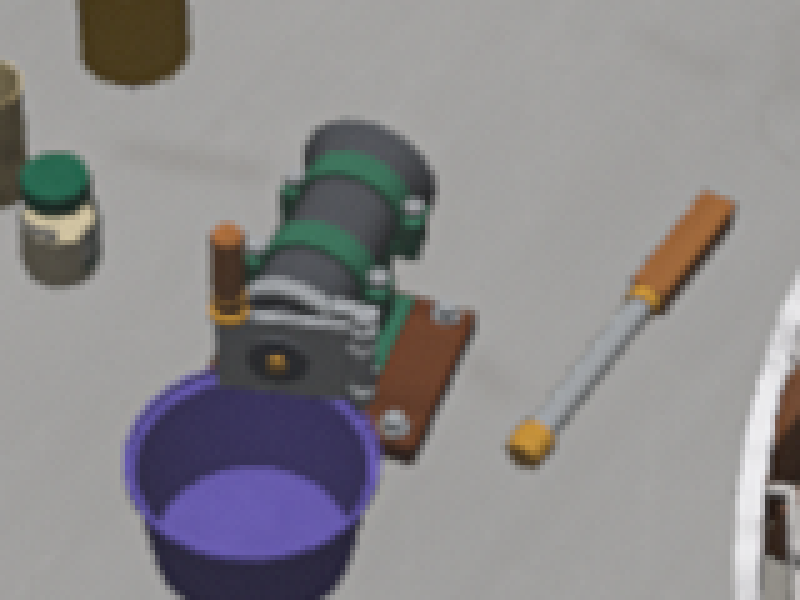

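The crops show the tube from mouth (447,140) to gated end (256,188), with the knob top at (191,157) and the hinge at (260,265), so the gate is slightly ajar. The rod runs from tip (355,366) to handle end (727,353). It has a square orange handle and brass head, and it is the only rod. Next I'll compute positions.

```bash
cat >> h.py <<'E'
import pickle
def at_z(cam,u,v,z):
    T=np.array(cam['pose']); d=T[:3,:3]@np.array([(u-cam['cx'])/cam['fx'],-(v-cam['cy'])/cam['fy'],-1]); o=T[:3,3]
    return o+d*(z-o[2])/d[2]
E
python3 - <<'E'
from h import *
d=pickle.load(open('cams.pkl','rb'));t=d['top'];s=d['scene']
C=lambda u,v,z:at_z(t,255+u/4-.4,235+v/4-.4,z)
S=lambda u,v,z:at_z(s,270+u/5-.4,190+v/5-.4,z)
P={}
for n,u,v,z in[('mouth',447,140,85),('exit',256,188,85),('f1',252,90,12),('f2',420,48,12),('f3',470,240,12),('f4',302,287,12),('knobtop',191,157,151),('hinge',262,265,111),('tip',355,366,9),('hend',727,353,9),('hn',583,356,9),('tubrim',150,221,55)]:
    P[n]=C(u,v,z); print(n,P[n].round(1))
print('S tip',S(525,445,9),'hend',S(718,205,9),'knobtop',S(228,230,151),'mouth',S(372,165,85))
print('len',np.linalg.norm(P['mouth']-P['exit']),np.linalg.norm(P['tip']-P['hend']),'knob-hinge',np.linalg.norm((P['knobtop']-P['hinge'])[:2]))
f=(P['f1']+P['f2']+P['f3']+P['f4'])/4; print('foot c',f)
a=P['f1']-P['f2']; b=P['f4']-P['f3']; c=P['f2']-P['f3'];c2=P['f1']-P['f4']
e=P['exit']-P['mouth']
for v in(a,b,c,c2,e,P['tip']-P['hend']):print(np.linalg.norm(v).round(1),np.degrees(np.arctan2(v[1],v[0])).round(1))
for n,(u,v,z) in dict(can=(346,168,64),glue=(290,178,100),tub=(292,290,55)).items(): print(n,at_z(t,u,v,z).round(0))
E
```

```text
mouth [ 493.3 -216.4   85. ]
exit [ 472.1 -128.5   85. ]
f1 [ 522.4 -126.7   12. ]
f2 [ 542.3 -209.2   12. ]
f3 [ 448.2 -232.3   12. ]
f4 [ 426.2 -150.2   12. ]
knobtop [ 483.6 -100.7  151. ]
hinge [ 436.8 -131.   111. ]
tip [ 387.7 -175.6    9. ]
hend [ 392.2 -357.     9. ]
hn [ 391.5 -286.7    9. ]
tubrim [458.  -78.5  55. ]
S tip [ 392.02845049 -179.78948364    9.        ] hend [ 395.89617679 -353.76894206    9.        ] knobtop [485.93295434 -99.02680542 151.        ] mouth [ 497.79087709 -219.03870716   85.        ]
len 90.49172767866857 181.37314105553443 knob-hinge 55.68577957999333
foot c [ 484.76471683 -179.58828956   12.        ]
84.9 103.6
85.0 105.0
96.9 13.8
99.0 13.8
90.5 103.6
181.4 91.4
can [ 688. -182.   64.]
glue [662. -77. 100.]
tub [458. -78.  55.]
```

Two cameras agree to about 4 mm. The mould yaw is about 104°, the gate is ajar by about 0.33 rad, and the rod yaw is about 91°. I'll move above the mould and look closer.

```bash

python3 -m handwheel '[[[0,0,0],[0.028,-0.025,0],0],[[0,0,0],[0.028,-0.025,0],0],[[0,0,0],[0.028,-0.025,0],0],[[0,0,0],[0.028,-0.025,0],0],[[0,0,0],[0.028,-0.025,0],0]]'
python3 -m handwheel '[[[0,0,0],[0.028,-0.025,0],0],[[0,0,0],[0.028,-0.025,0],0],[[0,0,0],[0.028,-0.025,0],0],[[0,0,0],[0.028,-0.025,0],0],[[0,0,0],[0.028,-0.025,0],0]]'
python3 -m handwheel '[[[0,0,0],[0.028,-0.025,0],0.6],[[0,0,0],[0.028,-0.025,0],0.6],[[0,0,0],[0.028,-0.025,0],0.6],[[0,0,-7],[0,0,0],0.6],[[0,0,0],[0,0,0],0.6]]'
python3 - <<'E'
from h import *
s=ctrl.read_state(); im=save('wrist','w1.png'); pickle.dump((s,im),open('w1.pkl','wb'))
print(s['eef_pos'],s['tool_rot'],s['width'],s['qpos'].round(2)); print({k:np.round(v,3).tolist() for k,v in im.items() if k!='pixels'})
E
```

```text
clock: 0.52
eef_pos: [354.5, -410.0, 231.0]
tool_rot: [-3.141, 0.0, 0.449]
force: [0.9, -0.0, 0.1]
width: 85.1
gripper_force: 0.0
clock: 0.93
eef_pos: [426.3, -236.6, 231.2]
tool_rot: [-3.141, 0.0, 0.45]
force: [0.4, 0.0, -0.6]
width: 85.5
gripper_force: 0.0
clock: 1.35
eef_pos: [470.0, -131.0, 231.1]
tool_rot: [-3.141, -0.0, 0.582]
force: [-0.1, -1.2, -0.8]
width: 34.3
gripper_force: 0.0
[ 470.03739419 -131.00402179  231.09283091] [-3.14059249e+00 -4.88637873e-04  5.82161649e-01] 34.30132897548177 [ 0.24  0.4  -0.04  1.96  0.02  0.79 -0.79]
{'fx': 371.648, 'fy': 371.648, 'cx': 323.524, 'cy': 241.92, 'T_tool_cam': [[-0.001, 0.964, 0.265, 66.841], [1.0, 0.001, 0.002, 0.863], [0.001, 0.265, -0.964, -142.393], [0.0, 0.0, 0.0, 1.0]]}
```

View pics/w1.png

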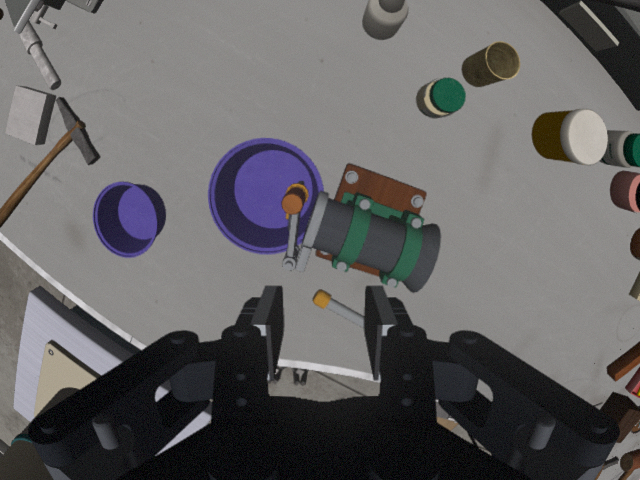

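The wrist view shows the knob top at (291,202), the hinge at (290,264), the exit flange edge (321,194)–(305,246), and the mouth rim (437,226)–(411,290).

```bash
cat >> h.py <<'E'
from scipy.spatial.transform import Rotation as Ro
def wz(s,im,u,v,z):
    x,y=(u-im['cx'])/im['fx'],(v-im['cy'])/im['fy']; r=np.hypot(x,y)
    d=np.array([np.sin(r)*x/r,-np.sin(r)*y/r,-np.cos(r)])
    T=np.array(im['T_tool_cam']); R=Ro.from_euler('xyz',s['tool_rot']).as_matrix()
    o=R@T[:3,3]+s['eef_pos']; d=R@T[:3,:3]@d; return o+d*(z-o[2])/d[2]
E
python3 - <<'E'
from h import *
s,im=pickle.load(open('w1.pkl','rb'))
W=lambda *a:wz(s,im,*a)
for n,a in dict(knob=(291,202,151),hinge=(290,263,111),fl1=(321,194,85),fl2=(305,246,85),m1=(437,226,85),m2=(411,290,85),f1=(348,164,12),f2=(426,190,12),tip=(320,298,9)).items(): print(n,W(*a).round(1))
E
```

```text
knob [485.3 -97.9 151. ]
hinge [ 438.6 -122.1  111. ]
fl1 [ 491.4 -115.    85. ]
fl2 [ 448.9 -127.3   85. ]
m1 [ 522.5 -208.3   85. ]
m2 [ 465.4 -223.8   85. ]
f1 [ 521.6 -125.6   12. ]
f2 [ 544.6 -204.9   12. ]
tip [ 388.4 -180.2    9. ]
```

Exit is about (470,−120), mouth (494,−216), hinge (438,−125) and knob (485,−98). The tube length comes to 99 mm and the knob arm to 54 mm, so both fit. I'll straddle the knob with the fingers half closed.

```bash

python3 -m handwheel '[[[0,0,0],[0.0304,-0.0189,0],0.6],[[0,0,3],[0,0,0.036],0.6],[[0,0,0],[0,0,0.036],0.6],[[0,0,0],[0,0,0.022],0.6],[[0,0,0],[0,0,0.014],0.6]]'
python3 -m handwheel '[[[0,0,0],[0,0,0],0.6]]'
python3 - <<'E'
from h import *
s=ctrl.read_state(); im=save('wrist','w2.png'); pickle.dump((s,im),open('w2.pkl','wb'))
print(s['eef_pos'],s['tool_rot'],s['width'],s['force'])
E
```

```text
clock: 1.82
eef_pos: [482.2, -103.7, 120.7]
tool_rot: [-3.14, 0.004, 0.514]
force: [-0.6, 0.7, -0.1]
width: 34.2
gripper_force: 0.0
clock: 1.9
eef_pos: [481.6, -103.6, 120.5]
tool_rot: [-3.138, 0.006, 0.514]
force: [0.4, 0.3, -0.2]
width: 34.2
gripper_force: 0.0
[ 481.59912955 -103.57847525  120.48467388] [-3.13830552  0.00576112  0.5141446 ] 34.1705955252056 [ 0.44682502  0.27317937 -0.1581681 ]
```

View pics/w2.png

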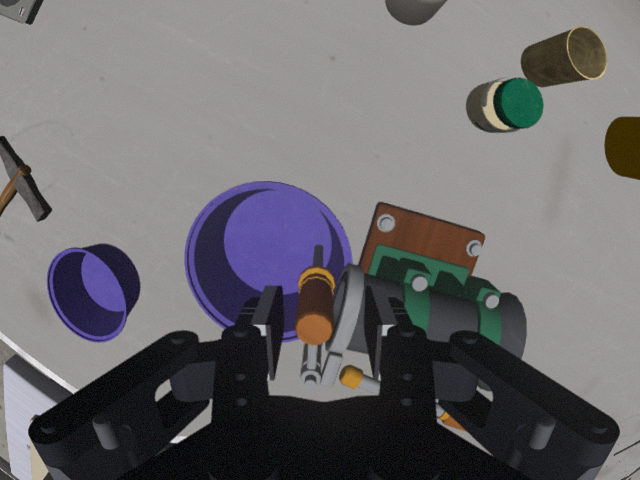

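The knob stands between the fingers: its top is at (316,330) and the pads are at 278 and 372. Narrowing the cage and swinging the gate along its arc.

```bash

python3 -m handwheel '[[[0,0,0],[0.004,-0.003,0],0.76],[[0,0,0],[0,0,0],0.76],[[0,0,-3.5],[-0.0002,-0.0033,0],0.76],[[0,0,-7],[-0.0004,-0.0066,0],0.76],[[0,0,-7],[-0.0004,-0.0066,0],0.76]]'
python3 -m handwheel '[[[0,0,-7],[-0.0004,-0.0066,0],0.76],[[0,0,-7],[-0.0004,-0.0066,0],0.76],[[0,0,-7],[-0.0004,-0.0066,0],0.76],[[0,0,-7],[-0.0004,-0.0066,0],0.76],[[0,0,-7],[-0.0004,-0.0066,0],0.76]]'
python3 - <<'E'
from h import *
s=ctrl.read_state(); p=s['eef_pos']-[438,-125,0]; print(np.hypot(*p[:2]),np.degrees(np.arctan2(p[1],p[0])),np.degrees(s['tool_rot'][2]))
E
```

```text
clock: 2.37
eef_pos: [478.3, -84.9, 124.9]
tool_rot: [3.137, -0.003, 0.83]
force: [1.1, -0.3, -0.7]
width: 20.6
gripper_force: 0.8
clock: 2.78
eef_pos: [449.1, -70.4, 125.0]
tool_rot: [3.135, -0.0, 1.442]
force: [2.1, 0.8, 0.7]
width: 20.4
gripper_force: 0.9
55.712587168167445 78.54942052715266 82.60825437277126
```

```bash

python3 -m handwheel '[[[0,0,-7],[-0.0004,-0.0067,0],0.76],[[0,0,-7],[-0.0006,-0.0067,0],0.76],[[0,0,-7],[-0.0006,-0.0067,0],0.76],[[0,0,-7],[-0.0006,-0.0067,0],0.76],[[0,0,-7],[-0.0006,-0.0067,0],0.76]]'
python3 -m handwheel '[[[0,0,0],[0,-0.004,0],0.76],[[0,0,0],[0,0,0],0.76]]'
python3 - <<'E'
from h import *
s=ctrl.read_state(); p=s['eef_pos']-[438,-125,0]; print(np.hypot(*p[:2]),np.degrees(np.arctan2(p[1],p[0])),np.degrees(s['tool_rot'][2]),s['qpos'].round(2))
E
```

```text
clock: 3.2
eef_pos: [415.9, -76.8, 124.8]
tool_rot: [3.137, 0.003, 2.053]
force: [0.9, 1.2, -0.9]
width: 20.4
gripper_force: 0.9
clock: 3.37
eef_pos: [410.7, -79.7, 124.2]
tool_rot: [3.141, 0.001, 2.042]
force: [-0.7, -0.6, 0.1]
width: 20.6
gripper_force: 0.0
52.91286942551535 121.01748039335997 116.99989662181584 [ 0.43  0.53 -0.44  2.23  0.5   0.47  0.07]
```

The gate stands at about 1.8 rad. Retracting upward, then going above the rod handle.

```bash

python3 -m handwheel '[[[0,0,0],[0,0.002,0],0.6],[[0,0,0],[0,0,-0.015],0.6],[[0,0,0],[0,0,-0.03],0.6],[[0,0,0],[0,0,-0.03],0.6],[[0,0,0],[0,0,-0.03],0.6]]'
python3 -m handwheel '[[[0,0,6.5],[0,0,0],0.4],[[0,0,6.5],[0,0,0],0.4],[[0,0,6.5],[0,0,0],0.4],[[0,0,6.3],[0,0,0],0.4],[[0,0,0],[-0.038,-0.004,0],0.4]]'
python3 -m handwheel '[[[0,0,0],[-0.039,-0.004,0],0.4],[[0,0,0],[-0.039,-0.004,0],0.4],[[0,0,0],[-0.039,-0.004,0],0.4],[[0,0,0],[-0.039,-0.004,0],0.4],[[0,0,0],[-0.039,-0.004,0],0.4]]'
python3 -m handwheel '[[[0,0,0],[0,0,0],0.4]]'
python3 - <<'E'
from h import *
s=ctrl.read_state(); im=save('wrist','w3.png'); pickle.dump((s,im),open('w3.pkl','wb'))
print(s['eef_pos'],s['tool_rot'],s['width'])
E
```

```text
clock: 3.78
eef_pos: [412.4, -77.5, 229.7]
tool_rot: [-3.141, -0.001, 2.045]
force: [0.2, -0.6, 0.3]
width: 33.7
gripper_force: 0.0
clock: 4.2
eef_pos: [411.9, -109.0, 229.4]
tool_rot: [3.138, -0.003, 1.601]
force: [1.1, -0.5, 0.4]
width: 50.8
gripper_force: 0.0
clock: 4.62
eef_pos: [394.3, -313.5, 228.7]
tool_rot: [3.141, 0.001, 1.594]
force: [0.8, -0.4, -0.7]
width: 51.3
gripper_force: 0.0
clock: 4.7
eef_pos: [392.8, -320.7, 228.2]
tool_rot: [3.141, 0.005, 1.583]
force: [-0.0, -0.8, 0.0]
width: 51.3
gripper_force: 0.0
[ 392.79261459 -320.68070475  228.22018534] [3.14138925 0.00519736 1.5828714 ] 51.32851845252899
```

View pics/w3.png

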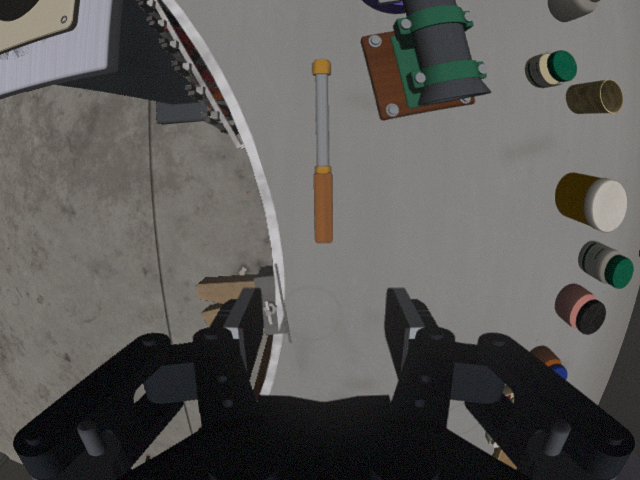

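The rod is clear in view: tip (320,60), handle front (323,172), end (324,243). The mouth rim runs (419,103)–(491,95).

```bash
python3 - <<'E'
from h import *
s,im=pickle.load(open('w3.pkl','rb'))
for n,a in dict(tip=(320,61,9),hf=(323,172,9),hend=(324,243,9),m1=(419,103,85),m2=(491,95,85)).items(): print(n,wz(s,im,*a).round(1))
E
```

```text
tip [ 387.9 -174.9    9. ]
hf [ 392.  -284.1    9. ]
hend [ 393.8 -355.6    9. ]
m1 [ 465.4 -221.4   85. ]
m2 [ 526.8 -208.8   85. ]
```

```bash

python3 -m handwheel '[[[0,0,-1.1],[0.008,0,0.036],0.4],[[0,0,0],[0,0,0.04],0.4],[[0,0,0],[0,0,0.04],0.4],[[0,0,0],[0,0,0.04],0.4],[[0,0,0],[0,0,0.03],0.4]]'
python3 -m handwheel '[[[0,0,0],[0,0,0.02],0.4],[[0,0,0],[0,0,0.01],0.4],[[0,0,0],[0,0,0],0.4],[[0,0,0],[0,0,0],0.4]]'
```

```text
clock: 5.17
eef_pos: [393.9, -301.8, 40.1]
tool_rot: [-3.14, -0.001, 1.615]
force: [-0.1, -0.8, -0.5]
width: 51.3
gripper_force: 0.0
clock: 5.5
eef_pos: [394.9, -303.0, 12.8]
tool_rot: [3.141, 0.0, 1.616]
force: [0.3, 0.1, -0.7]
width: 50.8
gripper_force: 0.0
```

```bash

python3 -m handwheel '[[[0,0,0.8],[-0.008,-0.002,0.004],0.4],[[0,0,0],[0,0,0.004],0.4],[[0,0,0],[0,0,0],0.4],[[0,0,0],[0,0,0],0.4]]'
python3 -m handwheel '[[[0,0,0],[0,0,0],1],[[0,0,0],[0,0,0],1],[[0,0,0],[0,0,0],1],[[0,0,0],[0,0,0],1],[[0,0,0],[0,0,0],1]]'
python3 -m handwheel '[[[0,0,0],[0,0,0],1],[[0,0,0],[0,0,0],1]]'
```

```text
clock: 5.83
eef_pos: [392.7, -312.2, 4.9]
tool_rot: [3.141, 0.001, 1.601]
force: [-0.9, 0.4, 0.1]
width: 51.1
gripper_force: 0.0
clock: 6.25
eef_pos: [392.7, -311.6, 4.8]
tool_rot: [3.141, 0.0, 1.602]
force: [-1.6, -0.7, 5.0]
width: 16.5
gripper_force: 59.1
clock: 6.42
eef_pos: [392.8, -311.6, 4.8]
tool_rot: [3.141, 0.0, 1.602]
force: [-0.1, 0.7, 5.1]
width: 15.9
gripper_force: 59.1
```

Gripped: width is 16 mm and force is 59 N. Lifting, turning to the bore direction and moving to the pre-insertion point at height.

```bash

python3 -m handwheel '[[[0,0,0],[0,0,-0.01],1],[[0,0,0],[0,0,-0.03],1],[[0,0,0],[0,0,-0.03],1],[[0,0,0],[0,0,-0.03],1],[[0,0,0],[0,0,-0.03],1]]'
python3 -m handwheel '[[[0,0,-4],[0,0,0],1],[[0,0,-4.4],[0,0,0],1],[[0,0,-4],[0,0,0],1],[[0,0,0],[-0.0188,0.0244,0],1],[[0,0,0],[-0.0188,0.0244,0],1]]'
python3 -m handwheel '[[[0,0,0],[-0.0188,0.0244,0],1],[[0,0,0],[-0.0188,0.0244,0],1],[[0,0,0],[-0.0188,0.0244,0],1],[[0,0,0],[0,0,0],1],[[0,0,0],[0,0,0],1]]'
python3 - <<'E'
from h import *
s=ctrl.read_state(); im=save('wrist','w4.png'); a=save('scene','s4.png');b=save('top','t4.png'); pickle.dump((s,im,a,b),open('w4.pkl','wb'))
print(s['eef_pos'],s['tool_rot'],s['width'],s['qpos'].round(2))
E
```

```text
clock: 6.83
eef_pos: [392.1, -311.2, 136.0]
tool_rot: [-3.141, -0.001, 1.602]
force: [0.0, -0.2, -0.8]
width: 16.3
gripper_force: 58.9
clock: 7.25
eef_pos: [447.5, -336.2, 134.9]
tool_rot: [-3.139, -0.001, 1.818]
force: [2.4, -0.4, -0.9]
width: 15.7
gripper_force: 59.0
clock: 7.67
eef_pos: [534.8, -372.6, 134.1]
tool_rot: [3.141, -0.001, 1.819]
force: [-0.7, 0.4, -1.5]
width: 16.2
gripper_force: 59.2
[ 534.7561214  -372.57355206  134.09959449] [ 3.14103926e+00 -6.76557608e-04  1.81867262e+00] 16.23817738786164 [ 0.82  0.77 -0.44  1.59  0.4   0.87  0.47]
```

View pics/w4.png

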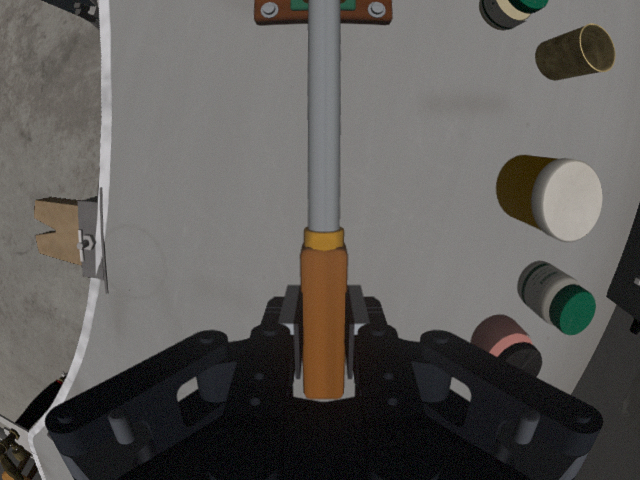

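The rod is straight in the fingers, and the foot's edge (255–392, row 22) is square and centred on it. Lowering to bore height and checking with the fixed cameras.

```bash

python3 -m handwheel '[[[0,0,0],[0,0,0.025],1],[[0,0,0],[0,0,0.02],1],[[0,0,0],[0,0,0.008],1],[[0,0,0],[0,0,0],1],[[0,0,0],[0,0,0],1]]'
python3 - <<'E'
from h import *
a=save('scene','s5.png');b=save('top','t5.png')
x=cv2.resize(cv2.imread('pics/s5.png')[180:280,300:440],None,fx=4,fy=4,interpolation=3)
y=cv2.resize(cv2.imread('pics/t5.png')[235:335,300:440],None,fx=4,fy=4,interpolation=3)
z=np.hstack([x,y]); z=cv2.resize(z,(800,286),interpolation=3)
# stack at larger size instead
cv2.imwrite('pics/c5.png',np.vstack([cv2.resize(x[:,:],(420,300)),cv2.resize(y,(420,300))]))
E
```

```text
clock: 8.23
eef_pos: [533.4, -372.8, 81.6]
tool_rot: [-3.141, -0.0, 1.818]
force: [-0.0, 0.1, -1.4]
width: 16.1
gripper_force: 59.1
```

View pics/c5.png

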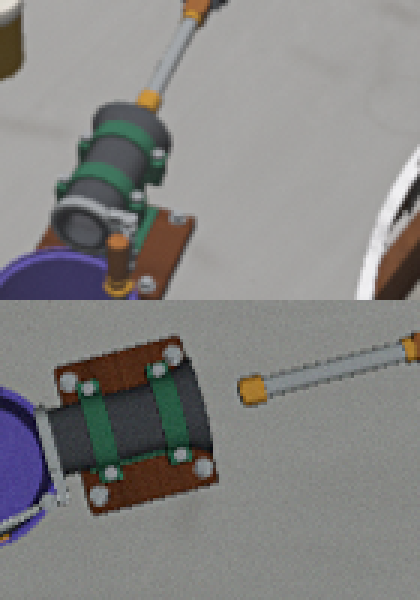

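The scene half shows the rod in front of the flared mouth at (150,95). In the top half the rod axis may sit a few mm off the tube's axis, so I'll measure both silhouettes numerically.

```bash
python3 - <<'E'
from h import *
t=pickle.load(open('cams.pkl','rb'))['top']
im=cv2.imread('pics/t5.png').astype(float)
psi=np.radians(104.2);u=np.array([np.cos(psi),np.sin(psi)]);n=np.array([-u[1],u[0]])
T=np.array(t['pose'])
def px(p,z):
    c=np.linalg.inv(T)@np.array([p[0],p[1],z,1]); return t['cx']-t['fx']*c[0]/c[2], t['cy']+t['fy']*c[1]/c[2]
m=np.array([494.5,-216.])
print(px(m,85))
L=np.arange(-45,45.1,1.5)
for s in(-100,-80,-60,-40,-30,6,30,48,54,80):
    row=[]
    for l in L:
        a,b=px(m+u*s+n*l,85); row.append(cv2.getRectSubPix(im.astype(np.float32),(1,1),(a,b))[0,0])
    g=np.array(row).mean(1); print(s,g.astype(int).tolist())
E
```

```text
(np.float64(366.1117560126704), np.float64(268.96684790612096))
-100 [138, 137, 135, 135, 134, 140, 138, 135, 137, 136, 137, 140, 141, 140, 136, 138, 139, 136, 135, 134, 136, 138, 139, 138, 138, 132, 117, 112, 128, 136, 137, 137, 137, 120, 107, 113, 136, 137, 136, 136, 135, 134, 135, 136, 136, 136, 136, 136, 136, 136, 135, 135, 136, 138, 139, 137, 136, 137, 138, 136, 140]
-80 [138, 138, 137, 138, 136, 136, 138, 136, 138, 137, 137, 139, 136, 135, 137, 139, 136, 137, 135, 135, 138, 134, 134, 136, 139, 134, 131, 126, 129, 140, 133, 139, 134, 116, 88, 101, 130, 138, 136, 136, 135, 135, 136, 136, 136, 136, 136, 136, 138, 133, 135, 136, 136, 136, 135, 136, 135, 135, 136, 138, 138]
-60 [134, 136, 135, 135, 134, 137, 138, 135, 135, 138, 138, 136, 135, 134, 134, 136, 137, 136, 137, 140, 135, 136, 137, 136, 137, 132, 117, 110, 123, 135, 136, 137, 134, 119, 102, 119, 134, 134, 134, 134, 135, 135, 134, 135, 134, 134, 135, 132, 134, 136, 135, 135, 136, 137, 137, 137, 137, 134, 135, 134, 137]
-40 [136, 137, 138, 138, 137, 136, 138, 139, 137, 133, 137, 136, 134, 135, 137, 136, 136, 135, 135, 135, 1
[... 1063 characters left out ...]
, 48, 50, 50, 47, 51, 49, 38, 32, 40, 46, 51, 53, 54, 59, 59, 57, 56, 57, 60, 59, 57, 56, 57, 57, 56, 58, 60, 55, 54, 52, 46, 39, 33, 37, 48, 51, 39, 48, 48, 49, 51, 47, 47, 46, 48, 49, 45, 48, 48, 47]
54 [123, 70, 34, 41, 44, 43, 44, 46, 48, 44, 43, 45, 45, 39, 45, 42, 33, 26, 34, 42, 46, 48, 53, 56, 57, 55, 56, 58, 60, 60, 60, 56, 52, 56, 57, 56, 58, 56, 53, 52, 52, 47, 40, 33, 37, 47, 53, 38, 39, 43, 44, 41, 42, 40, 40, 45, 47, 42, 44, 45, 45]
80 [133, 104, 51, 45, 40, 35, 47, 72, 82, 91, 89, 43, 39, 41, 42, 37, 35, 26, 32, 44, 50, 49, 57, 58, 58, 58, 55, 56, 58, 62, 64, 54, 55, 56, 56, 57, 56, 55, 56, 54, 50, 44, 38, 31, 26, 33, 43, 45, 42, 39, 43, 43, 38, 31, 34, 67, 79, 73, 51, 30, 36]
```

The rod's lateral offset is about 0.7 mm and the yaw matches. Checking the height and pitch of the rod with the scene camera.

```bash
python3 - <<'E'
from h import *
t=pickle.load(open('cams.pkl','rb'))['scene']
im=cv2.imread('pics/s5.png').astype(np.float32)
psi=np.radians(104.2);u=np.array([np.cos(psi),np.sin(psi)]);n=np.array([-u[1],u[0]])
T=np.array(t['pose'])
def px(p,z):
    c=np.linalg.inv(T)@np.array([p[0],p[1],z,1]); return t['cx']-t['fx']*c[0]/c[2], t['cy']+t['fy']*c[1]/c[2]
m=np.array([494.5,-216.])
Z=np.arange(55,116,1.5)
for s in(-34,-50,-70,-90,-105,48,54):
    g=[]
    for z in Z:
        q=px(m+u*s+n*.7*(s<0),z); g.append(cv2.getRectSubPix(im,(1,1),q)[0,0])
    g=np.array(g); print(s,np.round(px(m+u*s,85),1),'B',g[:,0].astype(int).tolist(),'G' ,g[:,1].astype(int).tolist())
E
```

```text
-34 [349.7 213.9] B [80, 81, 82, 83, 83, 84, 85, 86, 87, 87, 87, 87, 86, 78, 70, 59, 48, 50, 52, 56, 59, 59, 59, 60, 61, 61, 66, 91, 116, 143, 163, 166, 166, 162, 160, 159, 158, 157, 157, 158, 159] G [78, 77, 77, 79, 80, 81, 82, 82, 82, 82, 83, 82, 82, 80, 78, 85, 93, 109, 125, 134, 142, 144, 146, 147, 148, 148, 149, 152, 156, 160, 163, 162, 161, 159, 158, 158, 158, 158, 158, 159, 160]
-50 [352.1 209.2] B [107, 119, 130, 133, 126, 116, 101, 88, 76, 66, 61, 58, 57, 60, 67, 77, 91, 106, 124, 139, 150, 157, 160, 163, 166, 167, 168, 169, 169, 168, 167, 165, 162, 159, 156, 153, 149, 148, 148, 152, 158] G [106, 119, 131, 135, 130, 123, 113, 106, 102, 100, 102, 105, 111, 117, 123, 128, 130, 133, 137, 141, 148, 153, 156, 159, 162, 164, 165, 165, 165, 165, 164, 162, 159, 157, 154, 152, 149, 148, 148, 154, 160]
-70 [355.1 203.5] B [164, 164, 164, 165, 165, 165, 163, 160, 152, 145, 139, 134, 130, 126, 127, 128, 132, 137, 142, 146, 151, 156, 160, 163, 166, 168, 169, 170, 170, 170, 169, 168, 166, 165, 164, 162, 159, 156, 158, 160, 161] G [166, 166, 166, 166, 166, 166, 164, 161, 153, 146, 140, 134
[... 1046 characters left out ...]
7, 78, 80, 83, 84, 85, 86, 87, 86, 85, 80, 75, 72, 69, 77, 86, 90, 93, 93, 93, 93, 93, 93, 94, 94, 93, 92, 91, 91, 92, 92, 93, 93, 92, 92, 93, 93, 93] G [112, 91, 73, 73, 74, 76, 78, 79, 80, 81, 82, 81, 80, 77, 74, 77, 82, 95, 108, 114, 118, 118, 117, 117, 117, 117, 116, 110, 104, 95, 88, 86, 86, 86, 86, 87, 87, 87, 87, 89, 88]
54 [335.8 240.9] B [154, 154, 148, 129, 111, 94, 81, 81, 82, 83, 85, 86, 86, 88, 89, 89, 89, 87, 84, 77, 72, 75, 78, 86, 92, 93, 94, 93, 93, 93, 94, 94, 93, 93, 93, 93, 93, 92, 92, 92, 92] G [152, 151, 144, 125, 107, 89, 77, 77, 77, 79, 81, 81, 82, 84, 85, 84, 84, 82, 80, 77, 78, 88, 98, 108, 116, 117, 118, 117, 117, 117, 116, 113, 107, 98, 91, 87, 86, 87, 88, 88, 88]
```

The shaft is level to about 1° and at bore height. Running the rod in.

```bash

python3 -m handwheel '[[[0,0,0],[0.01,0,0],1],[[0,0,0],[0.01,0,0],1],[[0,0,0],[0.01,0,0],1],[[0,0,0],[0.01,0,0],1],[[0,0,0],[0,0,0],1]]'
python3 -m handwheel '[[[0,0,0],[0.005,0,0],1],[[0,0,0],[0.005,0,0],1],[[0,0,0],[0.005,0,0],1],[[0,0,0],[0,0,0],1]]'
```

```text
clock: 8.75
eef_pos: [523.9, -330.2, 81.7]
tool_rot: [-3.141, -0.002, 1.822]
force: [-0.2, 0.7, -1.9]
width: 16.7
gripper_force: 59.1
clock: 9.08
eef_pos: [520.5, -319.3, 81.5]
tool_rot: [3.141, 0.001, 1.819]
force: [-0.5, 0.6, -1.3]
width: 16.5
gripper_force: 59.2
```

```bash

python3 -m handwheel '[[[0,0,0],[0.004,0,0],1],[[0,0,0],[0.004,0,0],1],[[0,0,0],[0.004,0,0],1],[[0,0,0],[0.004,0,0],1],[[0,0,0],[0.004,0,0],1]]'
```

```text
clock: 9.5
eef_pos: [516.1, -302.6, 81.8]
tool_rot: [3.14, 0.004, 1.816]
force: [1.1, -5.9, -2.0]
width: 16.5
gripper_force: 59.2
```

Contact: about 6 N against the push, with the tip 48 mm in. Pushing on steadily.

```bash

python3 -m handwheel '[[[0,0,0],[0.004,0,0],1],[[0,0,0],[0.004,0,0],1],[[0,0,0],[0.004,0,0],1],[[0,0,0],[0.004,0,0],1],[[0,0,0],[0.004,0,0],1]]'
python3 -m handwheel '[[[0,0,0],[0.004,0,0],1],[[0,0,0],[0.004,0,0],1],[[0,0,0],[0.004,0,0],1],[[0,0,0],[0.004,0,0],1],[[0,0,0],[0.004,0,0],1]]'
python3 -m handwheel '[[[0,0,0],[0.003,0,0],1],[[0,0,0],[0.003,0,0],1],[[0,0,0],[0,0,0],1],[[0,0,0],[0,0,0],1]]'
```

```text
clock: 9.92
eef_pos: [511.1, -283.2, 81.7]
tool_rot: [3.141, 0.004, 1.816]
force: [1.2, -6.7, -1.3]
width: 16.3
gripper_force: 59.2
clock: 10.33
eef_pos: [505.5, -260.8, 81.3]
tool_rot: [-3.142, -0.001, 1.818]
force: [0.6, 0.7, -2.1]
width: 16.1
gripper_force: 59.1
clock: 10.67
eef_pos: [504.2, -255.1, 81.2]
tool_rot: [-3.141, -0.0, 1.819]
force: [0.5, 0.0, -0.8]
width: 16.6
gripper_force: 59.1
```

```bash

python3 -m handwheel '[[[0,0,0],[0.003,0,0],1],[[0,0,0],[0.003,0,0],1],[[0,0,0],[0.002,0,0],1],[[0,0,0],[0,0,0],1],[[0,0,0],[0,0,0],1]]'
python3 - <<'E'
from h import *
save('scene','s6.png')
x=cv2.resize(cv2.imread('pics/s6.png')[190:320,260:420],None,fx=3.5,fy=3.5,interpolation=3)
cv2.imwrite('pics/c6.png',x)
E
```

```text
clock: 11.08
eef_pos: [502.3, -247.6, 81.3]
tool_rot: [-3.142, -0.0, 1.818]
force: [0.8, -0.6, -1.6]
width: 16.4
gripper_force: 59.1
```

View pics/c6.png

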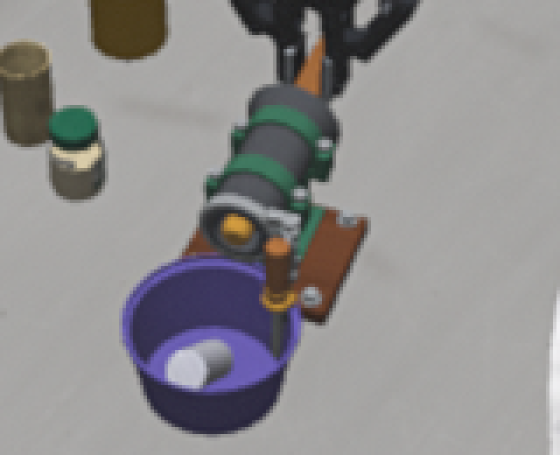

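The ingot lies flat in the large tub, at crop (200,363). The brass head shows in the bore at (238,227) and the gate is open. Drawing the rod out straight.

```bash

python3 -m handwheel '[[[0,0,0],[-0.01,0,0],1],[[0,0,0],[-0.015,0,0],1],[[0,0,0],[-0.015,0,0],1],[[0,0,0],[-0.015,0,0],1],[[0,0,0],[-0.015,0,0],1]]'
python3 -m handwheel '[[[0,0,0],[-0.02,0,0],1],[[0,0,0],[-0.02,0,0],1],[[0,0,0],[-0.02,0,0],1],[[0,0,0],[-0.02,0,0],1],[[0,0,0],[-0.01,0,0],1]]'
python3 -m handwheel '[[[0,0,0],[0,0,0.02],1],[[0,0,0],[0,0,0.03],1],[[0,0,0],[0,0,0.015],1],[[0,0,0],[0,0,0],1],[[0,0,0],[0,0,0],1]]'
```

```text
clock: 11.55
eef_pos: [519.6, -317.7, 81.3]
tool_rot: [3.142, 0.001, 1.817]
force: [-0.0, 1.0, -1.8]
width: 16.1
gripper_force: 59.1
clock: 11.97
eef_pos: [541.0, -407.5, 81.1]
tool_rot: [-3.141, 0.003, 1.814]
force: [-0.8, -0.8, -2.0]
width: 16.3
gripper_force: 59.1
clock: 12.38
eef_pos: [540.8, -402.4, 15.5]
tool_rot: [-3.14, -0.002, 1.818]
force: [-0.3, 0.2, -0.6]
width: 16.1
gripper_force: 59.1
```

```bash

python3 -m handwheel '[[[0,0,0],[0,0,0.004],1],[[0,0,0],[0,0,0.004],1],[[0,0,0],[0,0,0.002],1],[[0,0,0],[0,0,0],1],[[0,0,0],[0,0,0],1]]'
python3 -m handwheel '[[[0,0,0],[0,0,0],0.9],[[0,0,0],[0,0,0],0.7],[[0,0,0],[0,0,0],0.5],[[0,0,0],[0,0,0],0.4],[[0,0,0],[0,0,0],0.4]]'
python3 -m handwheel '[[[0,0,0],[0,0,-0.01],0.4],[[0,0,0],[0,0,-0.03],0.4],[[0,0,0],[0,0,-0.03],0.4],[[0,0,0],[0,0,-0.03],0.4],[[0,0,0],[0,0,-0.03],0.4]]'
python3 -m handwheel '[[[0,0,0],[0,0,0],0.4],[[0,0,0],[0,0,0],0.4],[[0,0,0],[0,0,0],0.4]]'
python3 - <<'E'
from h import *
save('top','t7.png')
t=cv2.imread('pics/t7.png')[140:370,240:480]
cv2.imwrite('pics/c7.png',cv2.resize(t,None,fx=2.5,fy=2.5,interpolation=3))
E
```

```text
clock: 12.8
eef_pos: [541.6, -403.0, 6.7]
tool_rot: [3.141, 0.0, 1.818]
force: [0.4, -0.2, -1.6]
width: 16.5
gripper_force: 59.1
clock: 13.22
eef_pos: [541.7, -403.1, 6.6]
tool_rot: [3.141, 0.0, 1.818]
force: [0.2, -0.7, -0.7]
width: 51.3
gripper_force: 0.0
clock: 13.63
eef_pos: [541.5, -402.8, 138.5]
tool_rot: [3.141, 0.0, 1.818]
force: [0.4, -1.1, -0.7]
width: 51.3
gripper_force: 0.0
clock: 13.88
eef_pos: [541.1, -403.0, 136.6]
tool_rot: [-3.141, 0.0, 1.818]
force: [-0.1, 0.1, -1.3]
width: 51.0
gripper_force: 0.0
```

View pics/c7.png

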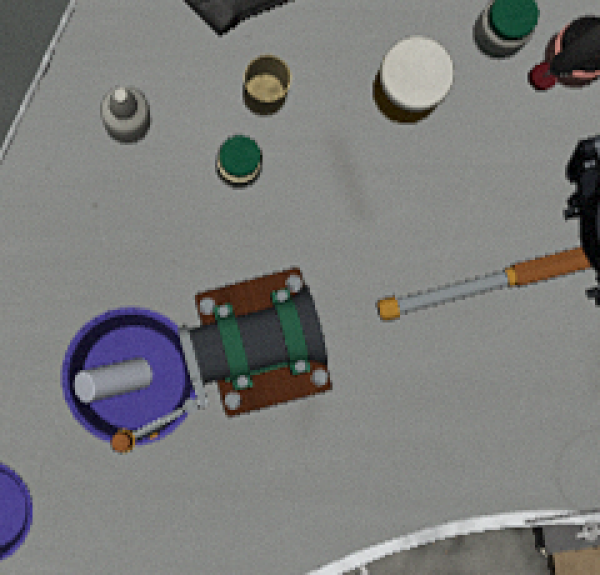

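The ingot is in the tub, about 18 mm off its axis. The gate is open, the rod is flat on the bench and free of the gripper, and the bystanders haven't moved.

```bash
python3 -c "
from cell import ctrl
print(ctrl.finish_job())"
```

```text
the job is handed in; nothing more can be done
None
```

The job is handed in, though the hand-in gave no verdict: the last pictures show the gate open at about 1.8 rad, the ingot lying in the larger purple tub, the rod flat on the bench and released, and the tub, glue bottle and brass pot apparently where they started.

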